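# Lock the bottle stand with its slotted key

### The job

Take the red-handled flat-bladed key out of its oak block, push its blade fully down into the slot of the brass cam lock on the bottle stand, and turn the lock clockwise (seen from above) with the blade until it comes to its stop with the tongue over the strap foot. Then let go, leaving the key standing upright in the slot.

Things in the scene. Friction and masses are not known exactly. Their poses are not given: they have to be found in the camera images.
- key_grip (a point): Centre of the loose key's handle: red, square, 20 x 20 mm, 70 mm tall, flat sides facing x and y. The key (90 g) starts upright, blade down, in a fixed oak block 40 mm high; draw it 24 mm straight up to clear. Its brass collar (30 mm across, 5 thick) rests on the block, underside 40 mm below this point. z up, x along the blade's width. A bone-handled probe and a black awl, both round, stand in like blocks.
- key_tip (a point): Middle of the lower end of the key's flat steel blade, 64 mm below key_grip along the key, same axes. The blade is 28 mm wide (x), 5 mm thick (y), 24 mm long, below the collar; it works the same turned half round. The other two tools, with needle points, stand at least 85 mm from the key; the three change places.
- cam_slot (a point): Centre of the slot's mouth, on top of the round brass cam lock (56 mm across, top 51 mm above the desk) on the fixed stand. x along the slot, towards the lock's tongue; z up. Slot 33 x 9 mm, 26 deep, its top 8 mm bevelled (mouth 41 x 19). Key fully in: collar on this top, key_grip 40 mm above it; play 8 degrees each way. Glass bottle: axis 135 mm beyond the lock, top 106 mm above the desk.
- cam (a joint): Angle of the cam lock, rad: 0 open (tongue along the bottle), growing clockwise seen from above to a hard stop at 1.571 (locked: tongue over the brass strap foot, pointing at the bottle). Starts at 0 to 0.3, turns stiffly (0.06 N m), stays where left; cam_slot turns with it. The tongue sticks out near the lock's foot to 61 mm from its axis.
Things that resemble listed ones, but are neither listed nor needed, are in the scene too. Of the things like the part that bears key_grip, leave any that is blue or pink; of the rest the larger one is meant.

How it is judged (in metres and radians):
On the way, in this order (a step that is already met when the one before it is completed fails the run):
1. the key's blade is in the slot before the lock has been turned (lock still short of 0.6 rad) (horizontal distance between key_tip and cam_slot below 0.012 m and z of key_tip in the frame of cam_slot below -0.012 m and value of joint cam below 0.6 rad), for 0.1 s.
2. the lock is turned to within 12 degrees of its stop with the blade in the slot (horizontal distance between key_tip and cam_slot below 0.012 m and z of key_tip in the frame of cam_slot below -0.012 m and value of joint cam above 1.36 rad), for 0.1 s.
At the end, for the whole second after the job is handed in: The lock is within 12 degrees of its stop (joint above 1.36 rad) and at rest; the key stands let go in the slot, its blade's end within 12 mm of the slot's axis sideways and at least 12 mm below the slot's mouth, upright within 11 degrees (all of step 2 and angle between key_grip's own z axis and vertical below 0.2 rad and velocity of joint cam below 0.1 rad/s); the robot touches nothing.
It also fails if it takes over 45 s, if anything falls off the work surface, if the arm or the gripper's body presses on something with over 40 N, if the wrist force passes 120 N, or if a joint passes its speed limit or range.

### The arm

A 7-joint arm with a two-finger parallel gripper is mounted at the origin on the work surface. World frame = base frame: x ahead of the robot, y to its left, z up, the work surface at z = 0. Lengths are in mm, angles in degrees, forces in N, time in s.
With the tool pointing down it reaches from about 350 to 775 mm from the base axis. Payload 3.1 kg.
Tool frame: the origin (TCP) lies midway between the tips of the shut fingers; the grasp point (between the pads) lies 19 mm behind it; y points along the fingers, z is the direction in which the jaws open and shut, and the axes are right-handed (so a half turn about y gives the same grasp; the last joint's range is limited). The gripper opens to 85 mm and grips with 20 to 120 N. Pads are 22 mm wide; open, the fingers measure 114 mm over their backs; the gripper's body (76 mm by 85 mm) begins 54 mm behind the grasp point. The pads swing forward as they close: fully open they stand 13 mm farther back than shut.
Start: joints at [67.282, 17.813, 0.802, 86.603, -0.252, 75.585, -1.558], TCP at [191.105, -515.748, 231.304] pointing down, gripper open.
Joint ranges: [-154.91, 154.91], [-16.99, 109.72], [-72.82, 74.43], [7.12, 147.25], [-82.49, 262.49], [11.32, 116.49], [-174.64, 174.64]. Speed limits (degrees/s): [159.86, 159.86, 180, 180, 180, 180, 180].

### API

Orientations are given as a 3x3 rotation matrix whose columns are the frame's x, y, z axes.
In Python, from bench import manip gives the robot as it stands.
- The arm moves only by the tool servo_tool, never from a script. Its argument "commands" is a list of rows, each a list of 3 entries, a list of its own where there are three numbers: the shift along the tool's x, y, z in mm, then the turn, a rotation vector about the tool's x, y, z in degrees, then the gripper's target within -1 to 1 (fully open at 1, half-way at 0, shut at -1). A call has 1 to 12 rows; each row shifts and turns the pose as measured when the row begins, along the tool's axes as they then stand; what a row does not reach is not made up. A row lasts 1/8 s, in which the tool goes at most 62.5 mm and 10.7 degrees, less where a joint would pass 70% of its speed; a pose out of reach is approached as far as the arm can. A call is refused whole if a number of a shift passes 62.5 or a number of a turn 10.7, either way. A call with a gripper value outside its range is refused whole. The fingers move at their own pace and stop on an object; "squeeze" is the grip in N (left out, the last holds). Time passes only in rows, so rows that do not move let the fingers close. It gives the time, the measured TCP pose, the force and the opening at its end, in the units of the state.
- manip.read_state(): the state, without advancing time (a new reading comes with each control period).
- manip.capture(name): name is "scene" or "top" or "wrist"; returns the picture (400x640x3 uint8, blue, green, red); there is no depth.
- manip.calibration(name): a dict with "vfov" (degrees; the focal length in pixels is half the picture's height over the tangent of half this angle, whatever the lens; pixels are square), "cx", "cy" (the principal point, pixels), "k1" (the pictures are not rectified: a ray, as slopes to the right and down, at radius r is drawn at 1 + k1 r^2 times it, then the intrinsics apply), "camera_from_world" (4x4, takes a point from world to camera coordinates); the wrist camera has in their place "tool_from_camera" (4x4, takes a point from camera to tool coordinates, whose origin is the TCP and whose axes are the tool frame's). Camera axes: x right, y up, looking along -z (the intrinsics and any distortion apply to the point x, -y, -z); pixel columns grow to the right and rows downward; lengths in mm; the calibration is good to about 2 mm. A picture is of the moment at which its call begins: read the wrist's pose just before it. calibration takes no time and is no camera call.
- manip.sign_off(): hands the job in, once; it reports no verdict.
The state is a dict: "time_s": time; "joints": joint angles; "joint_velocities": joint speeds; "tau": joint torques, N m; "eef_pos": TCP position; "orientation": TCP orientation; "contact_force": force on the tool from outside, world axes, zero at the start; "wrist_torque": the same for the moment, N m; "width": finger opening in mm.
Only numpy, scipy, OpenCV 4.12 (cv2) and the standard library are available. Lean on these libraries where they do the work, as an engineer would, in place of code of your own. Each camera call takes 0.05 s, during which the arm holds its last target. There are 200 camera calls.

## Working session

There is one attempt and no reset: what is moved stays moved. The work goes in short steps, Python scripts to look and compute and a tool call to move; the robot and the scene stay as the last step left them, time stands still between calls to the robot, and variables do not carry over. Pictures are saved under pics/ and viewed, about 8 in all and at most 12, crops included, and the job is handed in when it is done.

Besides the shell and the picture viewer there is one more tool, called after "Request:" in YAML: its name, and indented under it one key for each argument. servo_tool: Moves the arm, as the interface text tells. Its arguments: {"type":"object","properties":{"commands":{"type":"array","items":{"type":"array"}},"squeeze":{"type":"number"}},"required":["commands"]}

```bash
mkdir -p pics; ls
python3 - <<'E'
from bench import manip
import cv2,numpy as np
s=manip.read_state();print(s['time_s'],s['eef_pos'],s['orientation'],s['width'])
for n in("scene","top"):
    c=manip.calibration(n);print(n,{k:(np.round(v,3).tolist()) for k,v in c.items()})
    cv2.imwrite(f"pics/{n}0.png",manip.capture(n))
c=manip.calibration("wrist");print({k:(np.round(v,3).tolist()) for k,v in c.items()})
E
```

```text
pics
0.0 [ 190.81196199 -515.07126585  230.23326294] [[-9.37705682e-01 -9.17283598e-04  3.47429436e-01]
 [-3.47430626e-01  2.12935659e-03 -9.37703272e-01]
 [ 1.20338673e-04 -9.99997312e-01 -2.31540218e-03]] 85.46304550879559
scene {'vfov': 57.448, 'cx': 317.555, 'cy': 201.103, 'k1': -0.041, 'camera_from_world': [[-0.171, 0.985, 0.005, 129.067], [-0.826, -0.147, 0.544, 329.341], [0.537, 0.089, 0.839, -970.838], [0.0, 0.0, 0.0, 1.0]]}
top {'vfov': 56.91, 'cx': 318.052, 'cy': 205.048, 'k1': 0.014, 'camera_from_world': [[0.005, -0.999, 0.05, -92.121], [0.994, 0.01, 0.105, -467.431], [-0.106, 0.049, 0.993, -671.67], [0.0, 0.0, 0.0, 1.0]]}
{'vfov': 62.626, 'cx': 320.31, 'cy': 198.708, 'k1': -0.027, 'tool_from_camera': [[-0.0, -0.965, -0.261, -65.101], [-0.0, 0.261, -0.965, -142.335], [1.0, -0.0, -0.0, -0.332], [0.0, 0.0, 0.0, 1.0]]}
```

View pics/scene0.png

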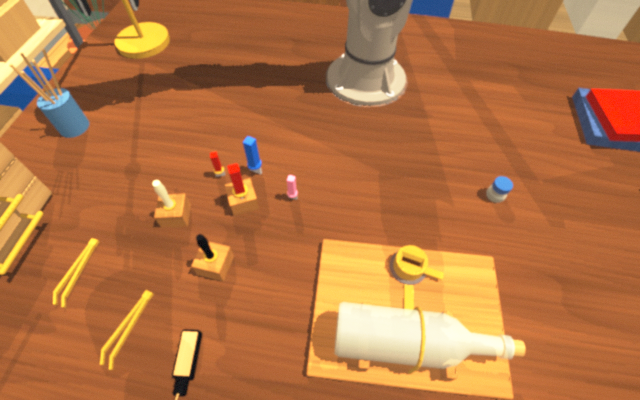

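View pics/top0.png

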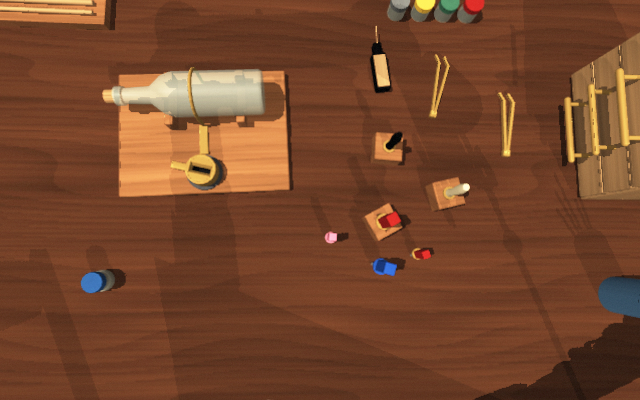

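Both views show the candidates. In scene / top pixels they are: large red handle in an oak block (237,180) / (388,220), small loose red one (217,163) / (421,254), blue (252,150) / (385,267), pink (292,186) / (331,237). The large red one in the block fits: it isn't blue or pink, and it is the larger of the two reds. The lock is at (411,262) / (203,169), with its tongue pointing in −column in the top view. I'll confirm with one enlarged crop.

```bash
cat > h.py <<'E'
import numpy as np,cv2
from bench import manip
def K(c):
    f=200/np.tan(np.radians(c['vfov'])/2); return np.array([[f,0,c['cx']],[0,f,c['cy']],[0,0,1.]])
def T_wc(n,s=None):
    c=manip.calibration(n)
    if n!='wrist': return np.linalg.inv(c['camera_from_world'])
    M=np.eye(4);M[:3,:3]=s['orientation'];M[:3,3]=s['eef_pos'];return M@np.array(c['tool_from_camera'])
def plane(n,uv,z,s=None):
    """pixels -> world points on plane z"""
    c=manip.calibration(n);T=T_wc(n,s)
    p=cv2.undistortPoints(np.array(uv,float).reshape(-1,1,2),K(c),np.array([c['k1'],0,0,0.])).reshape(-1,2)
    d=np.c_[p[:,0],-p[:,1],-np.ones(len(p))]@T[:3,:3].T
    return T[:3,3]+d*((z-T[2,3])/d[:,2])[:,None]
def project(n,P,s=None):
    c=manip.calibration(n);T=np.linalg.inv(T_wc(n,s))
    q=np.atleast_2d(P)@T[:3,:3].T+T[:3,3];q=q*[1,-1,-1]
    return cv2.projectPoints(q,np.zeros(3),np.zeros(3),K(c),np.array([c['k1'],0,0,0.]))[0].reshape(-1,2)
def mask(img,lo,hi): return cv2.inRange(cv2.cvtColor(img,cv2.COLOR_BGR2HSV),np.array(lo),np.array(hi))
def red(img): return mask(img,(0,190,90),(4,255,255))|mask(img,(174,190,90),(180,255,255))
E
python3 - <<'E'
from h import *
t=cv2.imread('pics/top0.png');s=cv2.imread('pics/scene0.png')
for n,i in(('top',t),('scene',s)):
    k,l,st,ce=cv2.connectedComponentsWithStats(red(i))
    for a,b in zip(st[1:],ce[1:]):
        if a[4]>20: print(n,a,b.round(1))
z=lambda i,x,y,w,h,f:cv2.resize(i[y:y+h,x:x+w],None,fx=f,fy=f,interpolation=cv2.INTER_CUBIC)
cv2.imwrite('pics/c1.png',np.vstack([np.hstack([z(t,360,190,80,60,5),z(t,160,140,80,60,5)]),np.hstack([z(s,200,140,80,60,5),z(s,370,235,80,60,5)])]))
E
```

```text
top [463   0  21  14 242] [473.1   5.7]
top [379 211  22  17 232] [389.8 219.7]
top [415 249  16  10 122] [422.8 253.8]
scene [ 588   89   52   52 1803] [617.9 112.5]
scene [211 153  10  17  95] [215.5 161.5]
scene [228 164  16  29 241] [236.  178.2]
```

View pics/c1.png

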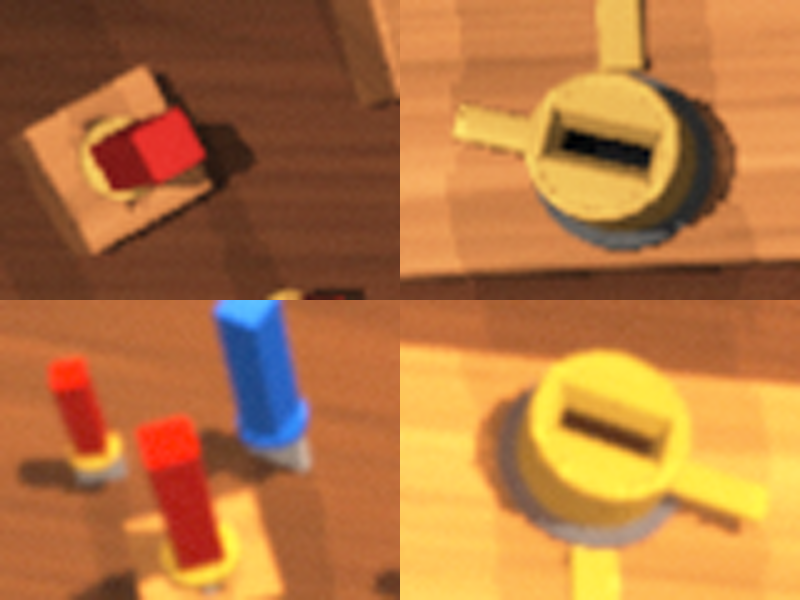

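Run:
```python
from h import *
c=lambda x,y,ox,oy:(ox+x/5,oy+y/5)
print('grip top',plane('top',[c(168,145,360,190)],115),plane('scene',[c(171,142,200,140)],115))
print('handle corners',plane('top',[c(*p,360,190) for p in[(132,130),(183,108),(206,155),(157,182)]],115).round(1).tolist())
b=plane('top',[c(*p,360,190) for p in[(22,130),(145,65),(213,185),(95,253)]],40);print('block',b.round(1).tolist(),b.mean(0))
sl=plane('top',[c(*p,160,140) for p in[(545,125),(650,150),(605,145),(455,120),(530,135),(598,70)]]-np.array([80,0]),51)
print('slot L,R,ctr',sl[:3].round(1).tolist())
top=[c(525-400,145,160,140),c(683-400,145,160,140),c(605-400,70,160,140),c(605-400,220,160,140)]
print('lock top',plane('top',top,51).round(1).tolist())
print('lock scene',plane('scene',[c(610-400,430-300,370,235)],51))
print('tongue',plane('top',[c(455-400,120,160,140)],15),'strap',plane('top',[c(620-400,5,160,140)],15))
print('blue,smallred,pink base',plane('top',[(377,265),(416,254),(331,238),(388,150),(447,194)],20).round(0).tolist())
print('bottle',plane('top',[(220,72),(220,116)],60).round(0).tolist())
```

```text
grip top [[ 436.67784943 -210.14924588  115.        ]] [[ 439.82704915 -207.73885064  115.        ]]
handle corners [[441.6, -198.1, 115.0], [449.1, -215.4, 115.0], [433.5, -222.9, 115.0], [424.3, -206.2, 115.0]]
block [[447.1, -174.6, 40.0], [471.9, -221.3, 40.0], [427.1, -246.2, 40.0], [401.6, -201.4, 40.0]] [ 436.94067695 -210.84669587   40.        ]
slot L,R,ctr [[536.2, 147.3, 51.0], [527.6, 109.5, 51.0], [529.2, 125.6, 51.0]]
lock top [[528.7, 154.1, 51.0], [529.6, 97.7, 51.0], [557.0, 126.6, 51.0], [501.7, 124.6, 51.0]]
lock scene [[535.06918649 127.81687428  51.        ]]
tongue [[545.21998008 191.77768092  15.        ]] strap [[591.36118505 131.58448195  15.        ]]
blue,smallred,pink base [[356.0, -201.0, 20.0], [377.0, -277.0, 20.0], [406.0, -114.0, 20.0], [579.0, -226.0, 20.0], [493.0, -341.0, 20.0]]
bottle [[710.0, 95.0, 60.0], [626.0, 93.0, 60.0]]
```

The crop confirms it: the large red square handle stands in the oak block (top view, 393,219). The lock slot is at top (201,169), with its tongue at about 77° in world. Key is at about (437,-210) with face normals at about 28° and -62°; the lock is at about (530,126).

Request:
servo_tool:
  commands:
    - [[-48,5,-28],[0,0,0],1]
    - [[-48,5,-28],[0,0,0],1]
    - [[-48,5,-28],[0,0,0],1]
    - [[-48,5,-28],[0,0,0],1]
    - [[-48,5,-28],[0,0,0],1]
    - [[-48,5,-28],[0,0,0],1]
    - [[-40,5,-28],[0,0,0],1]
    - [[0,0,0],[0,-8,0],1]
    - [[0,0,0],[0,0,0],1]

```text
time_s: 1.23
eef_pos: [435.3, -207.3, 189.5]
orientation: [[-0.88, -0.007, 0.475], [-0.475, 0.006, -0.88], [0.003, -1.0, -0.008]]
contact_force: [-0.3, -0.8, -1.3]
width: 85.5
```

```bash
cat > look.py <<'E'
import sys
from h import *
s=manip.read_state();i=manip.capture('wrist');cv2.imwrite(sys.argv[1],i)
R=s['orientation'];print(s['time_s'],s['eef_pos'].round(1),'jaw az',np.degrees(np.arctan2(R[1,2],R[0,2])).round(1),s['joints'].round(1),'F',s['contact_force'].round(1),s['width'].round(1))
np.savez(sys.argv[1][:-4]+'.npz',**{k:s[k] for k in('orientation','eef_pos')})
E
python3 look.py pics/w1.png
```

```text
Traceback (most recent call last):
  File "look.py", line 4, in <module>
    R=s['orientation'];print(s['time_s'],s['eef_pos'].round(1),'jaw az',np.degrees(np.arctan2(R[1,2],R[0,2])).round(1),s['joints'].round(1),'F',s['contact_force'].round(1),s['width'].round(1))
                                                                                                                                                                            ^^^^^^^^^^^^^^^^
AttributeError: 'float' object has no attribute 'round'
```

View pics/w1.png

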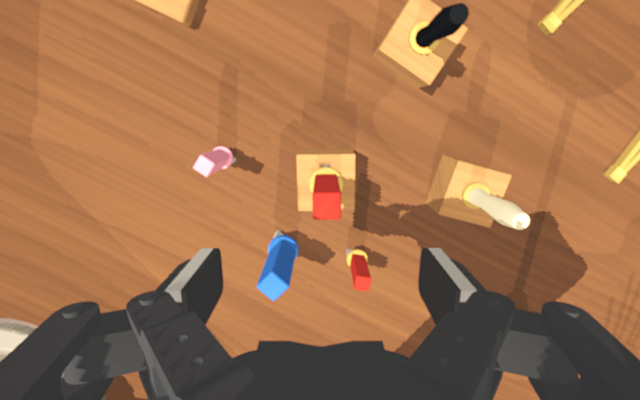

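The red handle's top face is at about (327,204), with block and handle edges square to the picture. The fingers are clear of the neighbours.

```bash
sed -i "s/s\['width'\].round(1)/round(s['width'],1)/" look.py
python3 - <<'E'
from h import *
s=manip.read_state();i=cv2.imread('pics/w1.png')
m=red(i);k,l,st,ce=cv2.connectedComponentsWithStats(m)
for j in range(1,k):
    if st[j,4]>200: print(st[j],cv2.minAreaRect(np.argwhere(l==j)[:,::-1].astype(np.float32)))
    if st[j,4]>200 and st[j,0]>300 and st[j,1]<200:
        v=cv2.cvtColor(i,cv2.COLOR_BGR2HSV)[...,2]; print([(y,int(v[y,327])) for y in range(172,222,3)])
P=plane('wrist',[(327,204),(316,205),(338,205),(299,155),(353,155)],115,s);print(P.round(1).tolist(),s['eef_pos'].round(1))
B=plane('wrist',[(299,155),(353,154),(300,211)],40,s);print(B.round(1).tolist())
print('tool frame',((P[0]-s['eef_pos'])@s['orientation']).round(1))
d=B[1]-B[0];print(np.degrees(np.arctan2(d[1],d[0])))
E
```

```text
[314 176  26  28 207] ((328.29034423828125, 187.8045196533203), (30.447118759155273, 21.33932876586914), 19.798877716064453)
[(172, 255), (175, 181), (178, 182), (181, 181), (184, 182), (187, 183), (190, 179), (193, 250), (196, 255), (199, 255), (202, 255), (205, 255), (208, 255), (211, 255), (214, 255), (217, 255), (220, 201)]
[351 255  19  32 264] ((359.71026611328125, 269.5684509277344), (30.805368423461914, 16.169109344482422), 81.46923065185547)
[[439.5, -208.7, 115.0], [435.3, -202.4, 115.0], [442.5, -215.7, 115.0], [460.3, -176.3, 115.0], [477.2, -207.7, 115.0]] [ 435.5 -206.8  189.6]
[[448.7, -176.3, 40.0], [472.3, -218.0, 40.0], [402.9, -201.1, 40.0]]
tool frame [-2.8 74.5  4.2]
-60.54816470669272
```

Request:
servo_tool:
  commands:
    - [[-2,40,3.5],[0,0,0],1]
    - [[0,40,0],[0,0,0],1]
    - [[0,35,0],[0,0,0],1]
    - [[0,5,0],[0,0,0],1]
    - [[0,0,0],[0,0,0],0]

```text
time_s: 1.9
eef_pos: [438.0, -213.7, 68.4]
orientation: [[-0.889, -0.003, 0.458], [-0.458, 0.003, -0.889], [0.001, -1.0, -0.004]]
contact_force: [0.3, -0.7, 1.0]
width: 69.3
```

```bash
python3 look.py pics/w2.png
```

```text
1.9 [ 438.  -213.7   68.4] jaw az -62.8 [ 35.8  20.8 -14.5 108.2   6.4  52.  -44.5] F [ 0.3 -0.7  1. ] 69.3
```

View pics/w2.png

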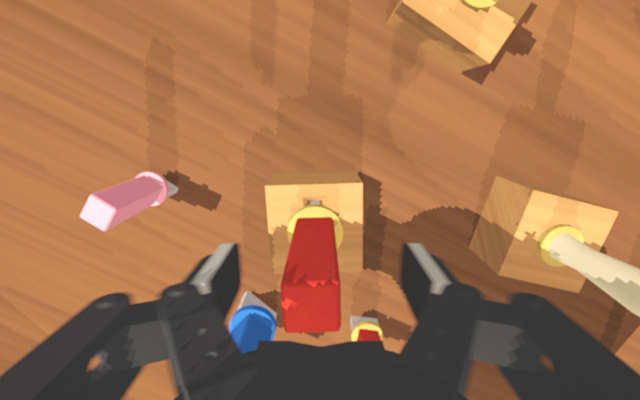

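The handle sits a little left of the jaws' middle: handle at column 313, fingers at 321. A slot end shows beyond the collar at (314,204), which suggests the blade's width lies across the jaws (28°). I'll correct by 3 mm and close.

Request:
servo_tool:
  commands:
    - [[-1.5,0,-3.2],[0,-1.5,0],0]
    - [[0,0,0],[0,0,0],-0.2]
    - [[0,0,0],[0,0,0],-0.4]
    - [[0,0,0],[0,0,0],-1]
    - [[0,0,0],[0,0,0],-1]
    - [[0,0,0],[0,0,0],-1]
    - [[0,0,0],[0,0,0],-1]
  squeeze: 60

```text
time_s: 2.82
eef_pos: [440.1, -211.0, 71.8]
orientation: [[-0.876, 0.003, 0.482], [-0.482, -0.0, -0.876], [-0.003, -1.0, 0.002]]
contact_force: [-0.1, 0.8, -1.7]
width: 19.3
```

Request:
servo_tool:
  commands:
    - [[0,-10,0],[0,0,0],-1]
    - [[0,-12,0],[0,0,0],-1]
    - [[0,-15,0],[0,0,0],-1]
    - [[0,-30,0],[0,0,0],-1]
    - [[0,-40,0],[0,0,0],-1]
    - [[0,0,0],[0,0,0],-1]

```text
time_s: 3.58
eef_pos: [440.9, -211.3, 186.9]
orientation: [[-0.876, 0.007, 0.482], [-0.482, -0.002, -0.876], [-0.005, -1.0, 0.006]]
contact_force: [-0.7, -0.6, -0.9]
width: 18.9
```

```bash
python3 look.py pics/w3.png
python3 - <<'E'
from h import *
s=manip.read_state();i=manip.capture('scene');cv2.imwrite('pics/s3.png',i)
u,v=project('scene',s['eef_pos']-[0,0,30])[0].astype(int)
a=cv2.resize(i[v-50:v+50,u-65:u+65],(520,400),interpolation=cv2.INTER_CUBIC)
b=cv2.imread('pics/w3.png')[100:400,200:440]
cv2.imwrite('pics/c3.png',np.hstack([a,cv2.copyMakeBorder(b,0,100,0,0,cv2.BORDER_CONSTANT)]))
E
```

```text
3.575 [ 440.9 -211.3  186.9] jaw az -61.2 [ 36.9  13.  -15.8  99.9   3.8  67.2 -41.1] F [-0.7 -0.6 -0.9] 18.9
```

View pics/c3.png

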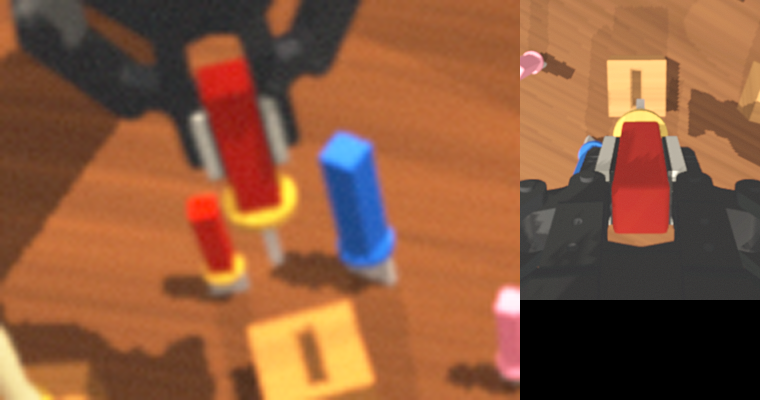

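The blade is out of the block. The empty block slot runs vertically in the wrist view (image vertical is tool x), so the blade's width is along tool x, azimuth about 29°. The slot is at about 77°, so I'll turn about +48° on the way to the lock.

Request:
servo_tool:
  commands:
    - [[-40,0,-42],[0,0,0],-1]
    - [[-40,0,-42],[0,0,0],-1]
    - [[-40,0,-42],[0,0,0],-1]
    - [[-40,0,-42],[0,0,0],-1]
    - [[-40,0,-42],[0,0,0],-1]
    - [[-40,0,-42],[0,0,0],-1]
    - [[0,0,0],[0,-10,0],-1]
    - [[0,0,0],[0,-10,0],-1]
    - [[0,0,0],[0,-10,0],-1]
    - [[0,0,0],[0,-10,0],-1]
    - [[0,0,0],[0,-8,0],-1]
    - [[0,0,0],[0,0,0],-1]

```text
time_s: 5.18
eef_pos: [517.6, 133.8, 165.7]
orientation: [[-0.207, -0.035, 0.978], [-0.978, -0.002, -0.207], [0.009, -0.999, -0.034]]
contact_force: [-0.2, -0.6, -1.1]
width: 19.3
```

```bash
python3 look.py pics/w4.png
```

```text
5.175 [517.6 133.8 165.7] jaw az -11.9 [ 11.   24.3 -36.8  91.9  14.4  70.7 -40.5] F [-0.2 -0.6 -1.1] 19.3
```

View pics/w4.png

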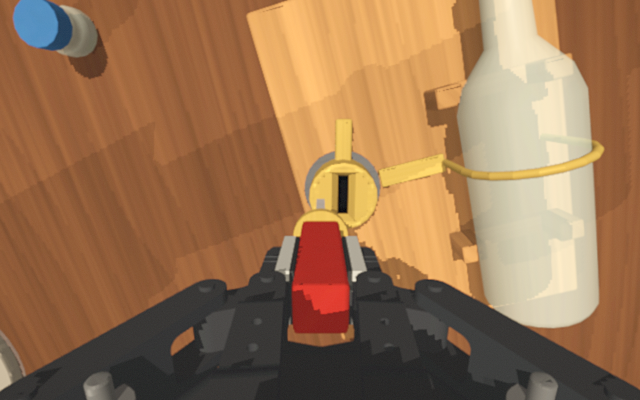

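The lock top is centred at about (343,194) with its dark slot vertical at (343,194). The key hangs straight, blade end visible at (320,204). The tool is tilted by 2°, which I'll correct.

```bash
cat > lock.py <<'E'
import sys
from h import *
f=sys.argv[1];i=cv2.imread(f);s=dict(np.load(f[:-4]+'.npz')) if len(sys.argv)<3 else manip.read_state()
x0,y0,x1,y1=300,140,390,232
h=cv2.cvtColor(i,cv2.COLOR_BGR2HSV)[y0:y1,x0:x1]
m=(h[...,2]<60).astype(np.uint8)
k,l,st,ce=cv2.connectedComponentsWithStats(m)
for j in range(1,k):
    if st[j,4]>60:
        r=cv2.minAreaRect(np.argwhere(l==j)[:,::-1].astype(np.float32)+[x0,y0]);print('dark',st[j],np.round(r[0],1),np.round(r[1],1),r[2])
R=s['orientation'];p=s['eef_pos']
tip=p+R[:,1]*55.8;print('tip px',project('wrist',tip,s).round(1),'tip',tip.round(1))
P=plane('wrist',[(343.5,193.5),(309,193),(378,193),(343,177),(343,212)],51,s);print(P.round(1).tolist())
Q=plane('wrist',[(343.5,122),(343.5,150)],12,s);d=Q[0]-P[0];print('tongue az',np.degrees(np.arctan2(d[1],d[0])),'len',np.hypot(*d[:2]))
d=P[3]-P[4];print('slot az',np.degrees(np.arctan2(d[1],d[0])),'blade az',np.degrees(np.arctan2(-R[1,0],-R[0,0])))
E
python3 lock.py pics/w4.png 1
python3 - <<'E'
import cv2;i=cv2.imread('pics/w4.png');cv2.imwrite('pics/c4.png',cv2.resize(i[110:240,290:400],None,fx=4.5,fy=4.5,interpolation=cv2.INTER_CUBIC))
E
```

```text
Traceback (most recent call last):
  File "lock.py", line 10, in <module>
    r=cv2.minAreaRect(np.argwhere(l==j)[:,::-1].astype(np.float32)+[x0,y0]);print('dark',st[j],np.round(r[0],1),np.round(r[1],1),r[2])
cv2.error: OpenCV(4.12.0) /io/opencv/modules/imgproc/src/convhull.cpp:143: error: (-215:Assertion failed) total >= 0 && (depth == CV_32F || depth == CV_32S) in function 'convexHull'
```

View pics/c4.png

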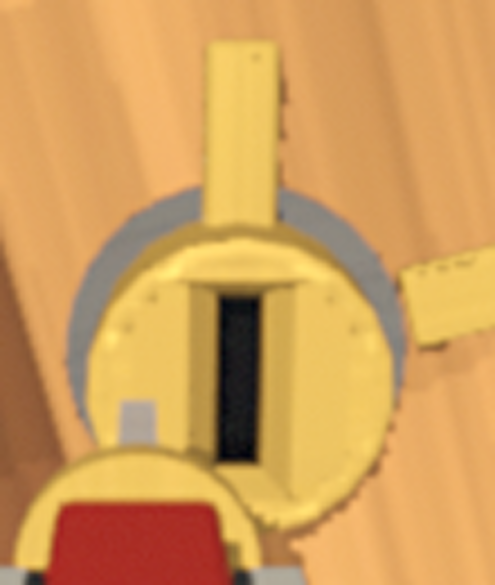

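```bash
sed -i 's/astype(np.float32)+\[x0,y0\]/__add__([x0,y0]).astype(np.float32)/; s/343.5,193.5/343.5,194.4/' lock.py; sed -i "s/^tip=.*/tip=p+R[:,1]*55.8;print('blade front end px',project('wrist',tip-14*R[:,0],s).round(1),'tip',tip.round(1))/" lock.py; sed -i "s/'pics/&/" lock.py
python3 - <<'E'
import re
t=open('lock.py').read();open('lock.py','w').write(t)
E
python3 lock.py pics/w4.png 1
```

```text
dark [ 38  36  10  36 292] [342.5 193.5] [ 8.1 35.2] 1.6846843957901
blade front end px [[321.5 195.9]] tip [515.6 133.6 110. ]
[[531.1, 129.8, 51.0], [504.1, 136.5, 51.0], [558.4, 125.5, 51.0], [533.4, 143.9, 51.0], [527.9, 115.3, 51.0]]
tongue az 77.72290872429258 len 55.2288462167536
slot az 79.07856964172028 blade az 78.0310616861946
```

Request:
servo_tool:
  commands:
    - [[2,0,14],[2,0,0],-1]
    - [[0,20,0],[0,0,0],-1]
    - [[0,20,0],[0,0,0],-1]
    - [[0,5,0],[0,0,0],-1]
    - [[0,0,0],[0,0,0],-1]

```text
time_s: 5.85
eef_pos: [534.0, 126.5, 119.1]
orientation: [[-0.214, 0.006, 0.977], [-0.977, -0.012, -0.214], [0.01, -1.0, 0.009]]
contact_force: [0.1, -0.2, -0.4]
width: 19.1
```

```bash
python3 look.py pics/w5.png
python3 - <<'E'
from h import *
s=manip.read_state();tip=s['eef_pos']+s['orientation'][:,1]*55.8
print(s['orientation'][:,1].round(3),project('wrist',[tip-14*s['orientation'][:,0]],s))
i=cv2.imread('pics/w5.png');a=cv2.resize(i[90:240,260:400],None,fx=3,fy=3,interpolation=cv2.INTER_CUBIC)
i=manip.capture('scene');u,v=project('scene',tip)[0].astype(int);print(u,v)
b=cv2.resize(i[v-45:v+30,u-35:u+35],(420,450),interpolation=cv2.INTER_CUBIC);cv2.imwrite('pics/c5.png',np.hstack([a,b[:450]]) )
E
```

```text
5.85 [534.  126.5 119.1] jaw az -12.4 [ 10.2  26.7 -35.2  95.4  17.7  63.3 -42.5] F [ 0.1 -0.2 -0.4] 19.1
[ 0.007 -0.012 -1.   ] [[321.51842666 195.83402939]]
412 257
```

View pics/c5.png

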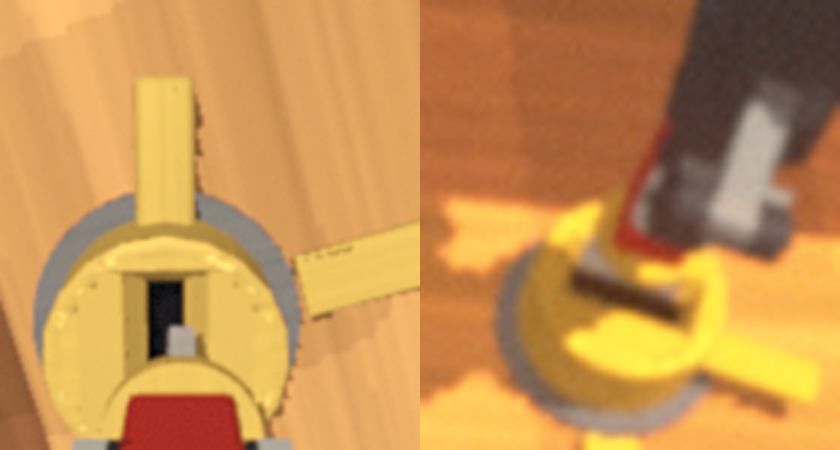

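The blade end is at column 320 and the slot and lock centre at about 315.5, so the tip is slightly right of the slot. I'll compute the shift.

Run:
```python
from h import *
s=manip.read_state();R=s['orientation'];p=s['eef_pos'];tip=p+R[:,1]*55.8
C=plane('wrist',[(315.5,209),(315,209)],51,s);B=plane('wrist',[(320.3,198)],tip[2],s)
print(C.round(1).tolist(),'tip',tip.round(1),'blade end seen',B.round(1),'expected',(tip-14*R[:,0]).round(1))
print('shift tool',((C[0]-tip)@R).round(1),'blade vs expected, tool',((B[0]-(tip-14*R[:,0]))@R).round(1))
```

```text
[[531.3, 128.3, 51.0], [531.0, 128.4, 51.0]] tip [534.8 126.1  63.9] blade end seen [[536.7 138.6  63.9]] expected [537.8 139.8  63.7]
shift tool [-1.5 12.8 -4. ] blade vs expected, tool [ 1.4 -0.1 -0.8]
```

Request:
servo_tool:
  commands:
    - [[-2.5,0,-3.5],[0,0,0],-1]
    - [[0,0,0],[0,0,0],-1]
    - [[0,6,0],[0,0,0],-1]
    - [[0,6,0],[0,0,0],-1]
    - [[0,6,0],[0,0,0],-1]

```text
time_s: 6.58
eef_pos: [532.9, 130.7, 102.6]
orientation: [[-0.214, 0.012, 0.977], [-0.977, -0.011, -0.214], [0.008, -1.0, 0.014]]
contact_force: [-0.5, 0.8, -0.9]
width: 19.2
```

Request:
servo_tool:
  commands:
    - [[0,0,-1],[-0.7,0,0],-1]
    - [[0,4,0],[0,0,0],-1]
    - [[0,4,0],[0,0,0],-1]
    - [[0,4,0],[0,0,0],-1]

```text
time_s: 7.08
eef_pos: [531.7, 130.5, 89.1]
orientation: [[-0.215, -0.002, 0.977], [-0.977, -0.008, -0.215], [0.008, -1.0, -0.0]]
contact_force: [-0.4, -0.7, -0.5]
width: 19.2
```

The blade is in with no contact force. Going on down to seat the collar.

Request:
servo_tool:
  commands:
    - [[0,3,0],[0,0,0],-1]
    - [[0,3,0],[0,0,0],-1]
    - [[0,2,0],[0,0,0],-1]
    - [[0,0,0],[0,0,0],-1]

```text
time_s: 7.58
eef_pos: [532.0, 130.7, 83.2]
orientation: [[-0.215, -0.001, 0.977], [-0.977, -0.009, -0.215], [0.009, -1.0, 0.001]]
contact_force: [-0.7, -1.1, -1.3]
width: 19.3
```

Request:
servo_tool:
  commands:
    - [[0,1,0],[0,6,0],-1]
    - [[0,0,0],[0,6,0],-1]
    - [[0,0,0],[0,6,0],-1]
    - [[0,0,0],[0,6,0],-1]

```text
time_s: 8.07
eef_pos: [532.8, 130.8, 82.8]
orientation: [[-0.603, 0.001, 0.798], [-0.798, -0.009, -0.603], [0.006, -1.0, 0.006]]
contact_force: [-0.0, 0.5, -0.7]
width: 19.1
```

```bash
cat > st.py <<'E'
from h import *
s=manip.read_state();R=s['orientation'];print(s['time_s'],s['eef_pos'].round(1),'blade az',np.degrees(np.arctan2(-R[1,0],-R[0,0])).round(1),'y',R[:,1].round(3),'F',s['contact_force'].round(1),'M',np.round(s['wrist_torque'],2),s['joints'].round(0))
E
python3 st.py
```

```text
8.075 [532.8 130.8  82.8] blade az 52.9 y [ 0.001 -0.009 -1.   ] F [-0.   0.5 -0.7] M [-0.05  0.05  0.08] [  5.  28. -29.  98.  16.  58. -66.]
```

Request:
servo_tool:
  commands:
    - [[0.6,0,-0.4],[0,7,0],-1]
    - [[0,0,0],[0,7,0],-1]
    - [[0,0,0],[0,7,0],-1]
    - [[0,0,0],[0,7,0],-1]
    - [[0,0,0],[0,7,0],-1]

```text
time_s: 8.7
eef_pos: [533.8, 129.5, 82.9]
orientation: [[-0.957, 0.005, 0.289], [-0.289, -0.011, -0.957], [-0.002, -1.0, 0.011]]
contact_force: [-0.6, -0.8, -0.4]
width: 19.5
```

```bash
python3 st.py
```

```text
8.7 [533.8 129.5  82.9] blade az 16.8 y [ 0.005 -0.011 -1.   ] F [-0.6 -0.8 -0.4] M [-0.1   0.1   0.08] [ -0.  27. -21.  98.  12.  57. -99.]
```

Request:
servo_tool:
  commands:
    - [[1.2,0,0],[0,5,0],-1]
    - [[0,0,0],[0,5,0],-1]
    - [[0,0,0],[0,4,0],-1]
    - [[0,0,0],[0,4,0],-1]

```text
time_s: 9.2
eef_pos: [533.8, 128.6, 82.9]
orientation: [[-1.0, 0.007, -0.031], [0.031, -0.012, -0.999], [-0.008, -1.0, 0.011]]
contact_force: [0.3, -1.1, 0.7]
width: 19.4
```

```bash
python3 st.py
```

```text
9.2 [533.8 128.6  82.9] blade az -1.7 y [ 0.007 -0.012 -1.   ] F [ 0.3 -1.1  0.7] M [-0.09  0.12  0.11] [  -3.   26.  -17.   98.    9.   57. -115.]
```

Request:
servo_tool:
  commands:
    - [[0.5,0,0],[0,4,0],-1]
    - [[0,0,0],[0,4,0],-1]
    - [[0,0,0],[0,3,0],-1]

```text
time_s: 9.57
eef_pos: [533.9, 128.3, 83.0]
orientation: [[-0.976, 0.01, -0.216], [0.216, -0.015, -0.976], [-0.013, -1.0, 0.012]]
contact_force: [0.5, -2.0, 0.1]
width: 19.6
```

```bash
python3 st.py; python3 look.py pics/w6.png
```

```text
9.575 [533.9 128.3  83. ] blade az -12.5 y [ 0.01  -0.015 -1.   ] F [ 0.5 -2.   0.1] M [-0.17  0.08  1.8 ] [  -5.   26.  -14.   98.    8.   57. -125.]
9.575 [533.9 128.3  83. ] jaw az -102.5 [  -5.3   25.6  -14.1   98.4    8.4   56.7 -125.2] F [ 0.5 -2.   0.1] 19.6
```

View pics/w6.png

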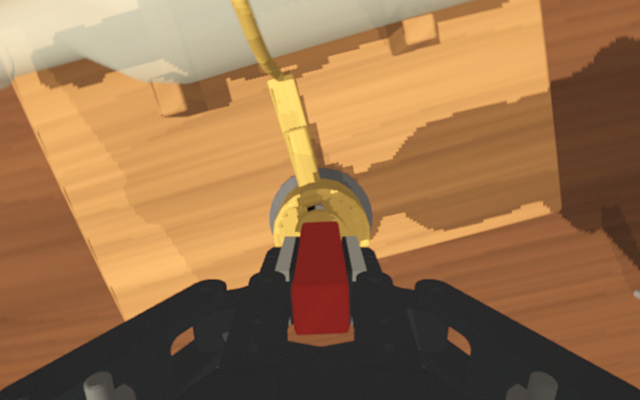

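The moment jumped to 1.8 N m, so the lock is at its stop, and the tongue lies in line with the strap. I'll back off within the play, release and rise straight up.

Request:
servo_tool:
  commands:
    - [[0,0,0],[0,-4,0],-1]
    - [[0,0,0],[0,-1.5,0],-1]
    - [[0,0,0],[0,0,0],-0.3]
    - [[0,0,0],[0,0,0],0]
    - [[0,0,0],[0,0,0],0.5]
    - [[0,0,0],[0,0,0],1]
    - [[0,0,0],[0,0,0],1]
    - [[0,-20,0],[0,0,0],1]
    - [[0,-40,0],[0,0,0],1]
    - [[0,-50,0],[0,0,0],1]
    - [[0,-40,0],[0,0,0],1]
    - [[0,0,0],[0,0,0],1]

```text
time_s: 11.12
eef_pos: [531.9, 130.9, 236.6]
orientation: [[-0.993, 0.008, -0.121], [0.121, -0.014, -0.993], [-0.01, -1.0, 0.013]]
contact_force: [0.7, 0.2, -0.3]
width: 85.4
```

```bash
python3 st.py
python3 - <<'E'
from h import *
t=manip.capture('top');s=manip.capture('scene')
z=lambda i,x,y,w,h,f:cv2.resize(i[y:y+h,x:x+w],None,fx=f,fy=f,interpolation=cv2.INTER_CUBIC)
w=manip.capture('wrist')
cv2.imwrite('pics/c7.png',np.hstack([z(s,340,180,120,130,3.0),z(w,200,60,246,266,390/266)]))
E
```

```text
11.125 [531.9 130.9 236.6] blade az -6.9 y [ 0.008 -0.014 -1.   ] F [ 0.7  0.2 -0.3] M [ 0.04 -0.04 -0.02] [  -4.   18.  -16.   86.    6.   76. -118.]
```

View pics/c7.png

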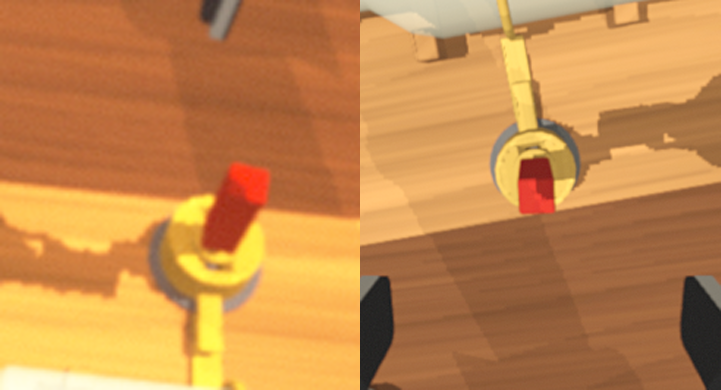

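Run:
```python
from h import *
s=manip.read_state()
print(project('scene',[[532,129,126],[532,129,56],[532,129,51]]).round(1).tolist(),'seen top face (422.3,237.5), handle foot (413.5,261)')
P=plane('scene',[(422.3,238)],126);print(P)
k=390/266
print(plane('wrist',[(200+536/k-360/k,60+203/k)],126,s), plane('wrist',[(200+(535-360)/k,60+172/k)],51,s))
```

```text
[[423.5, 239.9], [413.4, 258.3], [412.7, 259.5]] seen top face (422.3,237.5), handle foot (413.5,261)
[[529.05747102 127.02224115 126.        ]]
[[527.19051831 128.08129799 126.        ]] [[528.86053515 127.26069964  51.        ]]
```

The pictures show the key upright in the slot: its top and base agree to about 2 mm over 75 mm. The tongue lies along the strap and the gripper is clear, so I'm handing in.

```bash
python3 -c "
from bench import manip; print(manip.sign_off())"
```

```text
the job is handed in; nothing more can be done
None
```

The job is handed in at about 11 s of the 45 s allowed; the hand-in gives no verdict. I drew the large red key from its oak block, lowered its blade into the cam-lock slot and turned the lock clockwise to its stop. I then backed off 5.5° within the play, let go and rose straight up.

**Last checks:**
- **Insertion:** the tool stopped at 83 mm, against 82.8 mm expected with the collar seated. Contact force stayed within the reading noise, so the seating rests on height, not on a felt contact.
- **Turning:** the wrist moment rose from about 0.1 to 1.8 N m at the stop, and the pictures show the tongue in line with the strap foot.
- **After release:** the handle top lies within about 2 mm of above the lock's centre, under 2° of lean. The gripper is open and clear, with about zero force.
- **Disagreements:** the cameras disagreed by 2–5 mm on positions, so I corrected from the close wrist view before inserting. I did not measure the lock angle directly.

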